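# Bleed the controller of a lantern base

### The job

The controller of the black lantern base has locked up and must be bled down: pull the blade fuse straight up out of its holder on the base and leave it in the small aluminium bowl, and only then press the large round power button with the closed fingertips. Keep that button fully down for at least two seconds with a light, steady push (never more than about 20 N on the base), and finish while still holding it down: do not let it up. Do not press the small mode button, and leave the bowl and everything else on the shelf standing where it is.

Things in the scene. Friction and masses are not known exactly. Their poses are not given: they have to be found in the camera images.
- lantern_base: Black plastic power base, no lamp on it: a drum 170 mm across, 60 mm high, screwed to the shelf by two lugs (along its y, to 105 mm from centre); it cannot move but may stand turned. Origin: centre of its underside, z up. On its flat top, own frame: power button x -54, y 0 mm; fuse holder x +54, y 0; mode button x 0, y +58; empty lamp collar in the middle, 60 mm across, 8 mm high.
- fuse: Blade fuse, 18 g, upright in the holder: plastic body 9 mm thick (own x), 29 wide (own y), 21 high, above two steel blades 13 mm long. Origin: between the blade tips, z up; the plastic is 13 to 34 mm above it (top 4.5 mm narrower: 7.5 by 24). Seated, its axes are the base's. Sprung jaws snap over the blade tips: a straight upward pull of about 6 to 10 N frees it in 4 mm; clear after 13 mm.
- fuse_mid (a point): A point in the middle of the fuse's plastic body, 22.5 mm above the origin of the fuse.
- holder_mouth (a point): Centre of the top face of the fuse holder, a black block 20 mm (base x) by 46 mm (base y) standing 14 mm above the base's top, so this is 74 mm above the shelf. The fuse's plastic body rests on it when seated and stands wholly free above it.
- power_button (a joint): Travel of the large power button in m: 0 up, 0.006 fully down. A spring resists with about 1 N at the start and 5 N fully down, and pushes it up again when let go.
- power_top (a point): Centre of the top face of the power button, a round grey cap 30 mm across in a 42 mm bezel 6 mm high; moves with the button. Up: 75 mm above the shelf, 9 mm above the bezel; fully down: 69 mm above the shelf, 3 mm above the bezel. Pressed straight down.
- mode_button (a joint): Travel of the small mode button in m: 0 up, 0.003 fully down (1 to 3 N). It is to be left alone.
- mode_top (a point): Centre of the top face of the mode button, a round cap 14 mm in diameter, 68 mm above the shelf.
- bowl: Small aluminium bowl, loose, 120 g: 124 mm across the rim, 56 mm across the foot, 45 mm high, wall 3 mm, inner floor 4 mm up. Origin: centre of its underside, z up.
- lantern: Bystander: complete green lantern, 152 mm in diameter (its wire bail reaches 92 mm from the axis on the +x side) and 195 mm tall. Origin: centre of its underside.
- tumbler: Bystander: glass tumbler, 72 mm across the rim, 95 mm tall, standing open side up. Origin: centre of its underside.
- torch: Bystander: torch lying along its own x axis, 180 mm long, 58 mm wide, 50 mm high. Origin: under its middle, on the shelf.
- dcell: Bystander: round battery cell standing upright, 33 mm in diameter, 60 mm tall. Origin: centre of its underside.
- jar: Bystander: glass jar with a lid, 70 mm in diameter, 90 mm tall. Origin: centre of its underside.
- carton: Bystander: cardboard carton, 60 x 90 x 40 mm (x, y, z). Origin: centre of its underside.
- screwdriver: Bystander: screwdriver, 190 mm long, lying along its own x axis, about 30 mm high. Origin: under it, on the shelf.
Things that resemble listed ones, but are neither listed nor needed, are in the scene too. What is shaped like the lantern_base but green or orange is not meant.

How it is judged:
By the outcome, as a careful person would: the job done as asked, in the order asked, and still so for the second after the job is handed in, while the arm keeps its last pose, push and grip.
It also fails if it takes over 58 s, if anything falls off the work surface, if the arm or the gripper's body presses on something with over 40 N, if the wrist force passes 120 N, or if a joint passes its speed limit or range.

### The arm

A 6-joint arm with a two-finger parallel gripper is mounted at the origin on the work surface. World frame = base frame: x ahead of the robot, y to its left, z up, the work surface at z = 0. Lengths are in m, angles in rad, forces in N, time in s.
With the tool pointing down it reaches from about 0.275 to 0.825 m from the base axis. Payload 5.2 kg.
Tool frame: the origin (TCP) lies between the finger pads; the fingertips stand 14 mm ahead of it and the grasp point (between the pads) lies 5 mm behind it; x points along the fingers, z is the direction in which the jaws open and shut, and the axes are right-handed (so a half turn about x gives the same grasp; the last joint's range is limited). The gripper opens to 93 mm and grips with 3 to 60 N. Pads are 15 mm wide; open, the fingers measure 128 mm over their backs; the gripper's body (75 mm by 188 mm) begins 65 mm behind the grasp point.
Start: joints at [1.091, 0.259, 1.535, -0, 1.348, -0.203], TCP at [0.15, 0.529, 0.233] pointing down, gripper open.
Joint ranges: [-3.14, 3.14], [-0.91, 2.08], [0.19, 2.58], [-1.22, 4.36], [0.22, 2.71], [-3.12, 3.12]. Speed limits (rad/s): [2.57, 2.57, 3.14, 3.14, 3.14, 3.14].

### API

Orientations are given as a rotation vector (axis times angle).
In Python, from rig import monitor, vision, r gives the robot as it stands.
- The arm moves only by the tool move_arm, never from a script. Its argument "steps" is a list that holds one entry, the list of rows, each a list of 7 numbers: the shift along the tool's x, y, z in cm, then the turn, a rotation vector about the tool's x, y, z in degrees, then the opening, from 0 (shut) to 1 (fully open). In form: [[[dx, dy, dz, ax, ay, az, hand], ...]]. A call has 1 to 8 rows; each row is the pose to reach, as a shift and turn from the pose measured when the call began, along the tool's axes at that moment; what a row does not reach only later rows make up. A row lasts 1/10 s, in which the tool goes at most 50 mm and 8.59 degrees, less where a joint would pass 70% of its speed; a pose out of reach is approached as far as the arm can. A call with a gripper value outside its range is refused whole. The fingers move at their own pace and stop on an object; "force" is the grip in N (left out, the last holds). Time passes only in rows, so rows that repeat a pose let the fingers close. It gives the time, the measured TCP pose, the force and the opening at its end, in the units of the state.
- monitor.read_state(): the state, without advancing time (a new reading comes with each control period).
- vision.camera(name): name is "scene" or "top"; returns a dict with "color" (384x512x3 uint8, red, green, blue), "camera_matrix" (3x3 intrinsics, pixels), "world_from_camera" (4x4, takes a point from camera to world coordinates). Camera axes: x right, y up, looking along -z (the intrinsics and any distortion apply to the point x, -y, -z); pixel columns grow to the right and rows downward; lengths in m; the calibration is good to about 2 mm. A picture is of the moment at which its call begins. There is no depth.
- r.job_done(): hands the job in, once; it reports no verdict.
Trained networks look in the newest picture that a camera, given by its name, has taken for a name from the list of things; names that differ only in an ending like _2 or _b are one class to them, and where a whole thing is asked for, a point or a joint stands for the part that bears it (a point fixed in the world has none). Each returns a list of dicts, best first, with "conf" (0 to 1); they miss things now and then, are a little off and sometimes report something else, mostly with a low value. They report only what shows in the picture. A call takes as long as a camera call. They do not tell look-alikes from the thing itself.
- vision.look_for(camera, query): "location" ([x, y, z] in m, in world coordinates, good to about 4 mm: the middle of the surface that is visible of it).
- vision.silhouettes(camera, query): "mask" (384x512 bool, what is visible of it).
The state is a dict: "time": time; "q": joint angles; "joint_velocities": joint speeds; "joint_efforts": joint torques, N m; "tool_pos": TCP position; "eef_rot": TCP orientation; "wrist_force": force on the tool from outside, world axes, zero at the start; "moment": the same for the moment, N m; "gripper_width": finger opening in m.
Only numpy, scipy, OpenCV 4.12 (cv2) and the standard library are available. Lean on these libraries where they do the work, as an engineer would, in place of code of your own. Each camera call takes 0.05 s, during which the arm holds its last target.

## Working session

There is one attempt and no reset: what is moved stays moved. The work goes in short steps, Python scripts to look and compute and a tool call to move; the robot and the scene stay as the last step left them, time stands still between calls to the robot, and variables do not carry over. Pictures are saved under pics/ and viewed, and the job is handed in when it is done.

Besides the shell and the picture viewer there is one more tool, called as name(argument=value, ...) on one line, values as JSON. move_arm: Moves the arm, as the interface text tells. Its arguments: {"type":"object","properties":{"steps":{"type":"array","items":{"type":"array","items":{"type":"array","items":{"type":"number"}}}},"force":{"type":"number"}},"required":["steps"]}

```bash
ls; mkdir -p pics; python3 - <<'E'
from rig import monitor, vision, r
import cv2
for n in ("scene","top"):
    c=vision.camera(n); cv2.imwrite(f"pics/{n}0.png",cv2.resize(c["color"][:,:,::-1],(768,576),interpolation=cv2.INTER_CUBIC))
    import numpy as np; np.savez(f"{n}0.npz",**c)
    print(n,c["camera_matrix"].round(1).tolist(),c["world_from_camera"].round(3).tolist(),[k for k in c])
    for q in ("lantern_base","fuse","bowl","power_top","mode_top","holder_mouth"):
        print(q,[(np.round(d["location"],3).tolist(),round(d["conf"],2)) for d in vision.look_for(n,q)])
s=monitor.read_state();print(s)
E
```

```text
pics
scene [[389.6, 0.0, 254.0], [0.0, 389.6, 190.9], [0.0, 0.0, 1.0]] [[0.5, -0.495, 0.71, 1.334], [0.866, 0.263, -0.426, -0.475], [0.024, 0.828, 0.56, 0.718], [0.0, 0.0, 0.0, 1.0]] ['color', 'camera_matrix', 'world_from_camera']
lantern_base [([0.402, -0.026, 0.062], 0.89), ([0.319, -0.252, 0.061], 0.76), ([0.348, 0.218, 0.06], 0.73), ([0.586, 0.163, 0.063], 0.6)]
fuse [([0.611, 0.184, 0.088], 0.38)]
bowl [([0.556, -0.155, 0.03], 0.69)]
power_top [([0.318, 0.011, 0.077], 0.51), ([0.27, 0.252, 0.072], 0.47), ([0.229, -0.248, 0.079], 0.47), ([0.51, 0.203, 0.079], 0.36)]
mode_top [([0.569, 0.426, 0.104], 0.35)]
holder_mouth [([0.351, 0.22, 0.058], 0.94), ([0.314, -0.251, 0.063], 0.91), ([0.405, -0.031, 0.061], 0.84), ([0.584, 0.164, 0.062], 0.8)]
top [[455.9, 0.0, 250.8], [0.0, 455.9, 181.0], [0.0, 0.0, 1.0]] [[-0.016, 0.997, -0.079, 0.414], [-1.0, -0.018, -0.022, -0.01], [-0.023, 0.078, 0.997, 1.346], [0.0, 0.0, 0.0, 1.0]] ['color', 'camera_matrix', 'world_from_camera']
lantern_base [([0.367, -0.008, 0.058], 0.95), ([0.554, 0.195, 0.064], 0.89), ([0.278, -0.236, 0.06], 0.72), ([0.313
[... 343 characters left out ...]
, 0.6), ([0.279, -0.238, 0.065], 0.59)]
{'time': 0.7, 'q': array([ 1.09119536e+00,  2.58564672e-01,  1.53504716e+00, -6.88465853e-06,
        1.34797861e+00, -2.02784553e-01]), 'joint_velocities': array([ 0.00041718,  0.0017844 ,  0.00026095,  0.0011869 , -0.00191526,
       -0.00015748]), 'joint_efforts': array([-1.97183464e-03, -4.37063527e+01, -2.84257990e+01,  7.19937030e-02,
        3.11795273e-02, -1.15046468e-06]), 'tool_pos': array([0.15027787, 0.52905871, 0.23265281]), 'eef_rot': array([-1.0029031 ,  1.32751792,  1.00289459]), 'wrist_force': array([-0.26391999,  0.07656161, -0.65295909]), 'moment': array([ 0.00148189,  0.08751272, -0.0233533 ]), 'gripper_width': 0.09289924058769718}
```

View pics/scene0.png

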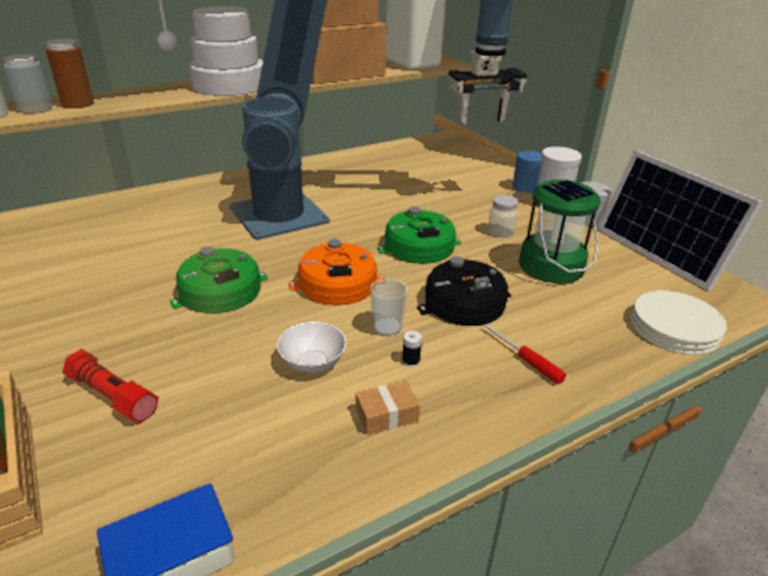

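View pics/top0.png

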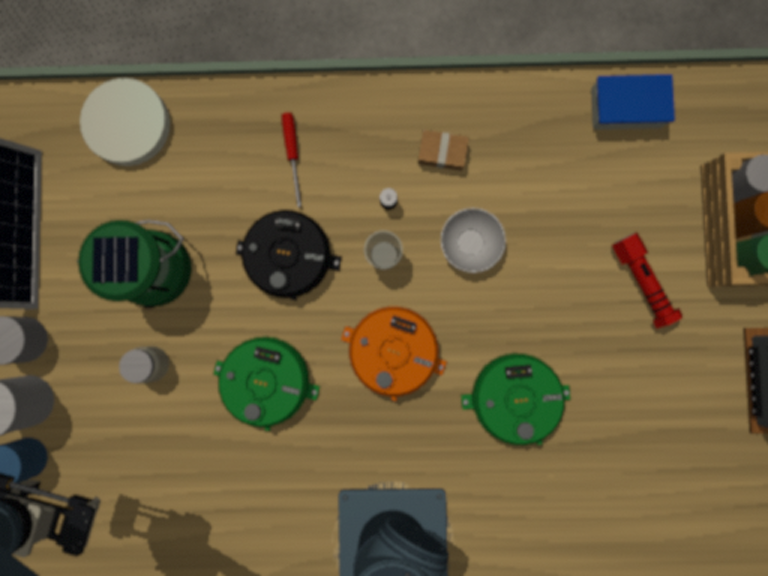

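The black drum is in the top picture at (285,253) and in the scene picture at (466,290). Its power button shows in the top picture at (278,280), the fuse at (288,224) and the mode button at (252,247). The others of the same shape are green (265,382), green (519,400) and orange (394,351), so they are not meant. The bowl is at (473,240). I'll confirm the black base in an enlarged crop.

```bash
python3 - <<'E'
import cv2,numpy as np
a=np.load("top0.npz")["color"][130:210,150:350,::-1];b=np.load("scene0.npz")["color"][160:230,270:350,::-1]
cv2.imwrite("pics/cropt.png",cv2.resize(a,None,fx=4,fy=4,interpolation=cv2.INTER_CUBIC))
cv2.imwrite("pics/crops.png",cv2.resize(b,None,fx=8,fy=8,interpolation=cv2.INTER_CUBIC))
E
```

```text
(no output)
```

View pics/cropt.png

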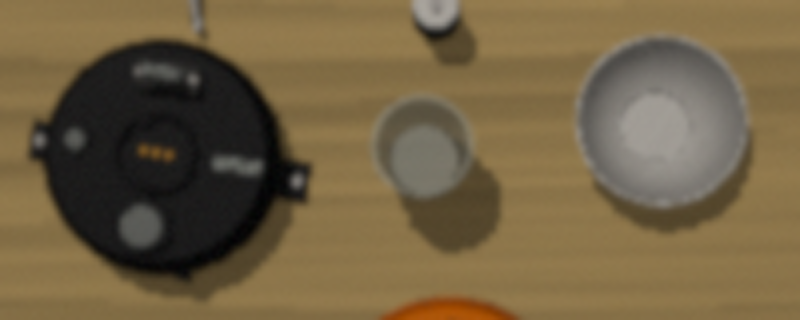

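View pics/crops.png

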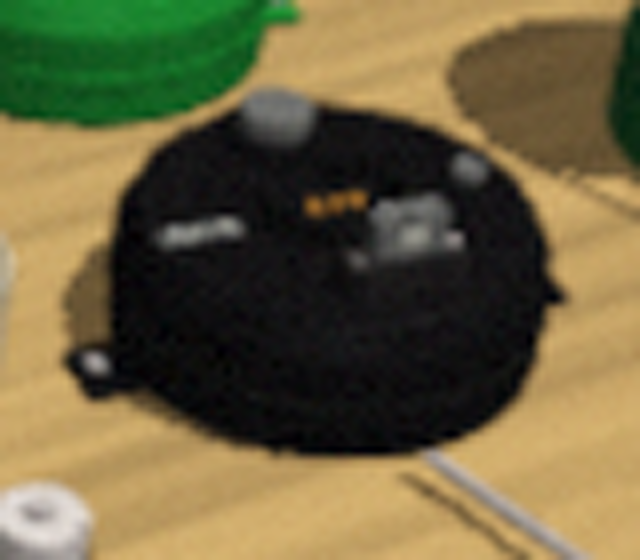

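```bash
cat > h.py <<'E'
import numpy as np
def load(n): return dict(np.load(f"{n}0.npz"))
def proj(c,P):
    P=np.atleast_2d(P); W=np.linalg.inv(c["world_from_camera"]); p=P@W[:3,:3].T+W[:3,3]
    K=c["camera_matrix"]; q=np.c_[p[:,0],-p[:,1],-p[:,2]]@K.T; return q[:,:2]/q[:,2:]
def ray(c,uv,z):
    K=c["camera_matrix"];M=c["world_from_camera"];d=np.linalg.inv(K)@[uv[0],uv[1],1];d=M[:3,:3]@[d[0],-d[1],-d[2]]
    o=M[:3,3];return o+d*(z-o[2])/d[2]
E
cat > fit.py <<'E'
from h import *
import cv2
from scipy.optimize import least_squares
t,s=load("top"),load("scene")
T=lambda u,v:np.array([150+(u+.5)/4-.5,130+(v+.5)/4-.5]); S=lambda u,v:np.array([270+(u+.5)/8-.5,160+(v+.5)/8-.5])
obs=[(t,T(141,226),(-54,0,75)),(t,T(75,139),(0,58,68)),(s,S(280,106),(-54,0,75)),(s,S(470,163),(0,58,68)),(s,S(412,205),(54,0,95))]
def model(p,L):
    c,si=np.cos(p[2]),np.sin(p[2]);x,y,z=np.array(L)/1000
    return np.array([p[0]+c*x-si*y,p[1]+si*x+c*y,z])
def res(p): return np.concatenate([proj(c,model(p,L))[0]-uv for c,uv,L in obs])
f=least_squares(res,[.555,.19,0]);p=f.x;print(p,np.degrees(p[2]),f.fun.round(1))
for n,L in dict(power=(-54,0,75),fuse=(54,0,83.5),mode=(0,58,68)).items(): print(n,model(p,L).round(4))
for n,c in (("top",t),("scene",s)):
    im=c["color"][:,:,::-1]; k=8
    o=proj(c,model(p,(0,0,60)))[0].astype(int)-[38,36]
    cr=cv2.resize(np.ascontiguousarray(im[o[1]:o[1]+72,o[0]:o[0]+76]),None,fx=k,fy=k,interpolation=cv2.INTER_CUBIC)
    def poly(L,col):
        q=np.array([(proj(c,model(p,l))[0]-o+.5)*k-.5 for l in L]);cv2.polylines(cr,[q.round().astype(int)],True,col,1)
    a=np.linspace(0,6.28,40)
    circ=lambda x,y,r,z:[(x+r*np.cos(i),y+r*np.sin(i),z) for i in a]
    box=lambda x,y,w,h,z:[(x-w/2,y-h/2,z),(x+w/2,y-h/2,z),(x+w/2,y+h/2,z),(x-w/2,y+h/2,z)]
    poly(circ(0,0,85,60),(0,255,255));poly(circ(0,0,85,0),(0,200,200));poly(circ(-54,0,15,75),(0,255,0));poly(circ(0,58,7,68),(0,255,0));poly(circ(0,0,30,68),(255,255,0))
    poly(box(54,0,20,46,74),(0,0,255));poly(box(54,0,7.5,24,95),(255,0,255));poly(box(54,0,9,29,74),(255,0,255))
    cv2.imwrite(f"pics/fit_{n}.png",cr)
E
python3 fit.py
```

```text
[ 0.55793999  0.19540228 -0.16235752] -9.302400650820916 [-0.5 -0.4 -0.7 -0.3 -0.9 -0.  -0.5  0.3 -0.1  0. ]
power [0.5047 0.2041 0.075 ]
fuse [0.6112 0.1867 0.0835]
mode [0.5673 0.2526 0.068 ]
```

View pics/fit_top.png

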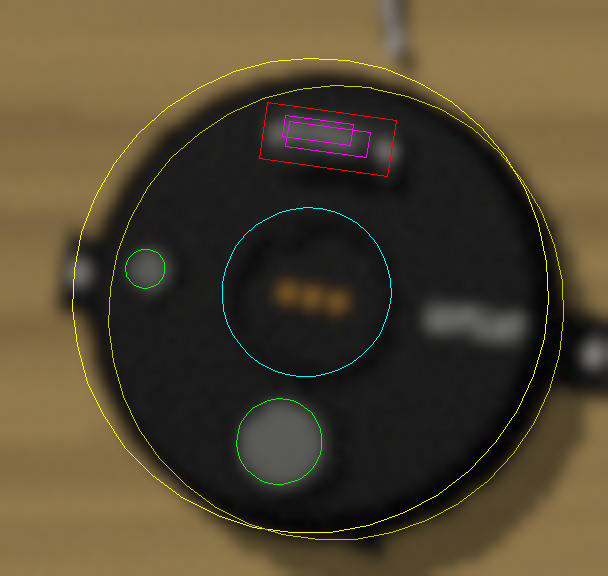

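View pics/fit_scene.png

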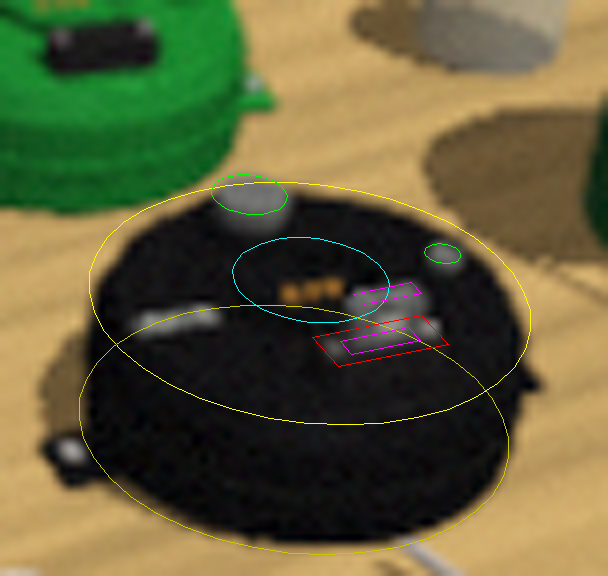

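The drawn model sits on the black base's buttons, holder and clear fuse in both views, within about 2 mm. Next are the bowl, the obstacles and the tool axes.

```bash
python3 - <<'E'
from h import *
from rig import monitor,vision
from scipy.spatial.transform import Rotation as Ro
import cv2
t,s=load("top"),load("scene")
vision.camera("top");
m=vision.silhouettes("top","bowl")[0]["mask"].astype(np.uint8)
cn=max(cv2.findContours(m,0,1)[0],key=cv2.contourArea);e=cv2.fitEllipse(cn);print("top bowl ellipse",e,ray(t,e[0],.045), "diam mm",e[1][0]/455.9*1300)
print("crop rim",ray(t,[150+662.5/4-.5,130+121.5/4-.5],.045), "foot",ray(t,[150+655/4-.5,130+126/4-.5],.004))
print("lantern top",ray(t,np.array([120,260])/1.5,.195),"tumbler",ray(t,np.array([384,245])/1.5,.095),"jar",ray(t,np.array([137,366])/1.5,.09))
st=monitor.read_state();R=Ro.from_rotvec(st["eef_rot"]).as_matrix();print(R.round(3),st["time"])
print("jaw yaw deg",np.degrees(np.arctan2(R[1,2],R[0,2])))
d=np.array([.6112,.1867,.15])-st["tool_pos"];print(d,R.T@d*100)
E
```

```text
top bowl ellipse ((314.7633056640625, 158.84930419921875), (41.89862060546875, 42.54743957519531), 98.92823028564453) [ 0.57708802 -0.16578077  0.045     ] diam mm 119.47402234505238
crop rim [ 0.57411192 -0.16673212  0.045     ] foot [ 0.57591677 -0.16605062  0.004     ]
lantern top [0.53262113 0.4517799  0.195     ] tumbler [0.56150551 0.00219505 0.095     ] jar [0.34714516 0.45985674 0.09      ]
[[ 0.    -0.962  0.273]
 [ 0.     0.273  0.962]
 [-1.    -0.     0.   ]] 0.8
jaw yaw deg 74.14224901060668
[ 0.46092897 -0.34238865 -0.08267957] [  8.26806056 -53.69436074 -20.34131101]
```

move_arm(steps=[[[0, -53.7, -20.3, 83.4, 0, 0, 0.45], [0, -53.7, -20.3, 83.4, 0, 0, 0.45], [0, -53.7, -20.3, 83.4, 0, 0, 0.45], [0, -53.7, -20.3, 83.4, 0, 0, 0.45], [0, -53.7, -20.3, 83.4, 0, 0, 0.45], [0, -53.7, -20.3, 83.4, 0, 0, 0.45], [0, -53.7, -20.3, 83.4, 0, 0, 0.45], [0, -53.7, -20.3, 83.4, 0, 0, 0.45]]])

```text
time: 1.6
tool_pos: [0.473, 0.2893, 0.2329]
eef_rot: [-0.069, 1.569, 0.069]
wrist_force: [0.1, 0.6, -0.2]
gripper_width: 0.0422
```

```bash
cat > go.py <<'E'
import sys
from h import *
from rig import monitor
from scipy.spatial.transform import Rotation as Ro
# go.py x y z yaw : shift/turn needed
st=monitor.read_state();R=Ro.from_rotvec(st["eef_rot"]).as_matrix()
x,y,z,yaw=map(float,sys.argv[1:5]);a=np.radians(yaw)
Z=np.array([np.cos(a),np.sin(a),0]);X=np.array([0,0,-1.]);D=np.c_[X,np.cross(Z,X),Z]
print("t",st["time"],"pos",st["tool_pos"].round(4),"F",st["wrist_force"].round(2),"w",round(st["gripper_width"],4),"jaw yaw",np.degrees(np.arctan2(R[1,2],R[0,2])).round(2),"q",st["q"].round(2))
print("shift cm",(R.T@(np.array([x,y,z])-st["tool_pos"])*100).round(2),"turn",np.degrees(Ro.from_matrix(R.T@D).as_rotvec()).round(2))
E
python3 go.py .6112 .1867 .15 -9.3
```

```text
t 1.6 pos [0.473  0.2893 0.2329] F [ 0.07  0.57 -0.23] w 0.0422 jaw yaw 5.03 q [0.35 0.27 1.52 0.   1.35 0.26]
shift cm [  8.29 -11.44  12.86] turn [14.33  0.03 -0.02]
```

move_arm(steps=[[[3, -11.4, 12.9, 14.3, 0, 0, 0.4], [3, -11.4, 12.9, 14.3, 0, 0, 0.4], [3, -11.4, 12.9, 14.3, 0, 0, 0.4], [3, -11.4, 12.9, 14.3, 0, 0, 0.4], [8.3, -11.4, 12.9, 14.3, 0, 0, 0.4], [8.3, -11.4, 12.9, 14.3, 0, 0, 0.4], [8.3, -11.4, 12.9, 14.3, 0, 0, 0.4]]])

```text
time: 2.3
tool_pos: [0.6101, 0.1871, 0.1487]
eef_rot: [0.127, 1.571, -0.127]
wrist_force: [0.7, 0.1, 0.9]
gripper_width: 0.0373
```

```bash
python3 go.py .6112 .1867 .0905 -9.3; python3 - <<'E'
from h import *
from rig import vision
import cv2
for n in ("top","scene"):
    c=vision.camera(n); p=proj(c,[.611,.187,.09])[0].astype(int)
    x,y=max(p[0]-40,0),max(p[1]-50,0)
    cv2.imwrite(f"pics/h_{n}.png",cv2.resize(np.ascontiguousarray(c["color"][y:y+72,x:x+90,::-1]),None,fx=8,fy=8,interpolation=cv2.INTER_CUBIC))
E
```

```text
t 2.3 pos [0.6101 0.1871 0.1487] F [0.7  0.11 0.93] w 0.0373 jaw yaw -9.28 q [0.12 0.48 1.42 0.   1.25 0.28]
shift cm [ 5.82 -0.02  0.13] turn [ 0.02 -0.22  0.03]
```

View pics/h_scene.png

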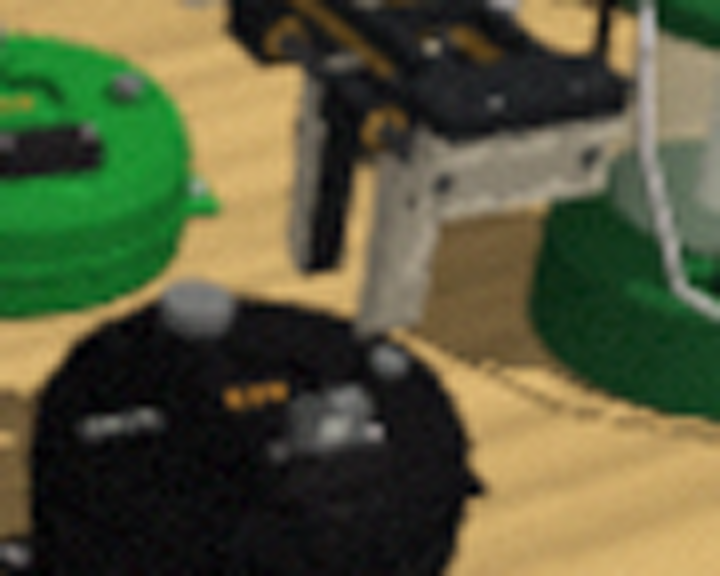

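The fingers hover open above the clear fuse, which shows at about (330,415) in the crop. I'll go down with the tips staying about 2 mm above the holder, then close.

move_arm(steps=[[[3, 0, 0.1, 0, 0, 0, 0.4], [4.5, 0, 0.1, 0, 0, 0, 0.4], [5.2, 0, 0.1, 0, 0, 0, 0.4], [5.7, 0, 0.1, 0, 0, 0, 0.4], [5.8, 0, 0.1, 0, 0, 0, 0.4], [5.8, 0, 0.1, 0, 0, 0, 0.4]]], force=10)

```text
time: 3.0
tool_pos: [0.6137, 0.188, 0.095]
eef_rot: [0.127, 1.563, -0.125]
wrist_force: [0.8, -0.1, 0.1]
gripper_width: 0.0374
```

```bash
python3 go.py .6112 .1867 .0905 -9.3; python3 - <<'E'
from h import *
from rig import vision
import cv2
for n in ("top","scene"):
    c=vision.camera(n); p=proj(c,[.611,.187,.09])[0].astype(int)
    x,y=max(p[0]-40,0),max(p[1]-40,0)
    cv2.imwrite(f"pics/g_{n}.png",cv2.resize(np.ascontiguousarray(c["color"][y:y+72,x:x+90,::-1]),None,fx=8,fy=8,interpolation=cv2.INTER_CUBIC))
E
```

```text
t 3.0 pos [0.6137 0.188  0.095 ] F [ 0.76 -0.06  0.08] w 0.0374 jaw yaw -9.21 q [0.12 0.53 1.48 0.   1.13 0.28]
shift cm [ 0.44 -0.17 -0.23] turn [ 0.09  0.23 -0.09]
```

View pics/g_scene.png

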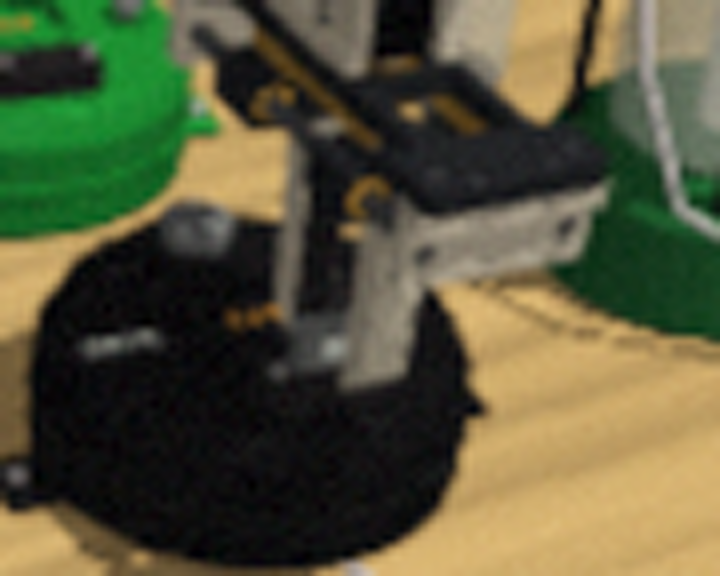

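move_arm(steps=[[[0.4, -0.15, -0.2, 0, 0, 0, 0.4], [0.4, -0.15, -0.2, 0, 0, 0, 0.4], [0.4, -0.15, -0.2, 0, 0, 0, 0.4]]])

```text
time: 3.4
tool_pos: [0.6114, 0.1866, 0.0908]
eef_rot: [0.127, 1.563, -0.125]
wrist_force: [0.2, 0.5, -0.4]
gripper_width: 0.0373
```

```bash
python3 go.py .6112 .1867 .0905 -9.3
```

```text
t 3.4 pos [0.6114 0.1866 0.0908] F [ 0.22  0.5  -0.36] w 0.0373 jaw yaw -9.22 q [0.12 0.53 1.49 0.   1.12 0.28]
shift cm [ 0.03  0.01 -0.02] turn [ 0.08  0.22 -0.09]
```

move_arm(steps=[[[0, 0, 0, 0, 0, 0, 0], [0, 0, 0, 0, 0, 0, 0], [0, 0, 0, 0, 0, 0, 0], [0, 0, 0, 0, 0, 0, 0], [0, 0, 0, 0, 0, 0, 0]]], force=4)

```text
time: 3.9
tool_pos: [0.611, 0.1866, 0.0908]
eef_rot: [0.127, 1.564, -0.125]
wrist_force: [-1.7, -0.9, 0.6]
gripper_width: 0.0094
```

```bash
python3 go.py .6112 .1867 .0905 -9.3
```

```text
t 3.9 pos [0.611  0.1866 0.0908] F [-1.71 -0.91  0.64] w 0.0094 jaw yaw -9.23 q [0.12 0.53 1.49 0.   1.12 0.28]
shift cm [0.03 0.01 0.02] turn [ 0.07  0.17 -0.08]
```

The fingers hold 9.4 mm, which matches the 9 mm body, and the side force is small. I'll firm up the grip, then pull straight up in small steps.

move_arm(steps=[[[0, 0, -0.02, 0, 0, 0, 0], [0, 0, -0.02, 0, 0, 0, 0], [0, 0, -0.02, 0, 0, 0, 0], [-0.2, 0, -0.02, 0, 0, 0, 0], [-0.4, 0, -0.02, 0, 0, 0, 0], [-0.6, 0, -0.02, 0, 0, 0, 0], [-0.8, 0, -0.02, 0, 0, 0, 0], [-0.8, 0, -0.02, 0, 0, 0, 0]]], force=25)

```text
time: 4.7
tool_pos: [0.611, 0.1868, 0.0997]
eef_rot: [0.128, 1.563, -0.125]
wrist_force: [-0.7, 0.3, 0.6]
gripper_width: 0.0087
```

```bash
python3 go.py .6112 .1867 .16 -9.3
```

```text
t 4.7 pos [0.611  0.1868 0.0997] F [-0.68  0.27  0.62] w 0.0087 jaw yaw -9.22 q [0.12 0.52 1.48 0.   1.14 0.28]
shift cm [-6.03  0.    0.04] turn [ 0.08  0.22 -0.11]
```

move_arm(steps=[[[-0.5, 0, 0, 0, 0, 0, 0], [-1, 0, 0, 0, 0, 0, 0], [-2, 0, 0, 0, 0, 0, 0], [-4, 0, 0, 0, 0, 0, 0], [-7, 0, 0, 0, 0, 0, 0], [-10, 0, 0, 0, 0, 0, 0], [-10, 0, 0, 0, 0, 0, 0]]])

```text
time: 5.4
tool_pos: [0.6135, 0.1871, 0.2059]
eef_rot: [0.129, 1.553, -0.123]
wrist_force: [0.4, 0.2, 0.2]
gripper_width: 0.009
```

```bash
python3 go.py .575 -.166 .2 -9.3; python3 - <<'E'
from h import *
from rig import vision
import cv2
c=vision.camera("scene"); p=proj(c,[.611,.187,.14])[0].astype(int)
x,y=max(p[0]-45,0),max(p[1]-36,0)
cv2.imwrite("pics/l.png",cv2.resize(np.ascontiguousarray(c["color"][y:y+72,x:x+90,::-1]),None,fx=8,fy=8,interpolation=cv2.INTER_CUBIC))
E
```

```text
t 5.4 pos [0.6135 0.1871 0.2059] F [0.44 0.2  0.23] w 0.009 jaw yaw -9.22 q [0.12 0.43 1.35 0.   1.34 0.28]
shift cm [  0.45 -35.47   1.85] turn [ 0.09  0.79 -0.27]
```

View pics/l.png

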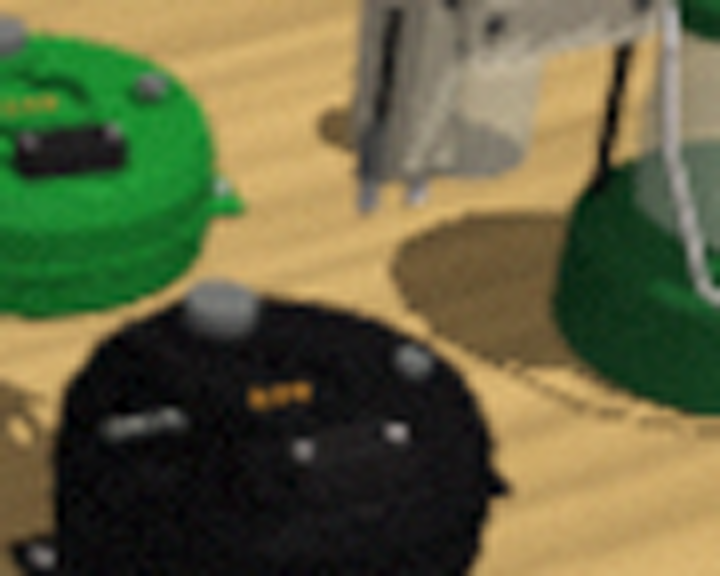

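The fuse is out: its two blades hang below the fingers at (370,195) and (415,190), and the holder is empty. I'll carry it over to the bowl.

move_arm(steps=[[[0.4, -4.5, 0.2, 0, 0.8, 0, 0], [0.4, -9, 0.5, 0, 0.8, 0, 0], [0.4, -13.5, 0.7, 0, 0.8, 0, 0], [0.4, -18, 0.9, 0, 0.8, 0, 0], [0.4, -23, 1.2, 0, 0.8, 0, 0], [0.4, -28, 1.5, 0, 0.8, 0, 0], [0.4, -32, 1.7, 0, 0.8, 0, 0], [0.4, -35.5, 1.9, 0, 0.8, 0, 0]]])

```text
time: 6.25
tool_pos: [0.573, -0.1687, 0.1968]
eef_rot: [0.131, 1.572, -0.124]
wrist_force: [1.0, -0.1, 0.0]
gripper_width: 0.0086
```

```bash
python3 go.py .575 -.166 .09 -9.3
```

```text
t 6.25 pos [ 0.573  -0.1687  0.1968] F [ 0.96 -0.14  0.01] w 0.0086 jaw yaw -9.29 q [-0.47  0.37  1.46  0.    1.31 -0.31]
shift cm [10.68  0.25  0.21] turn [ 0.01 -0.33 -0.23]
```

move_arm(steps=[[[4, 0.2, 0.2, 0, 0, 0, 0], [7, 0.2, 0.2, 0, 0, 0, 0], [10, 0.2, 0.2, 0, 0, 0, 0], [10.7, 0.2, 0.2, 0, 0, 0, 0], [10.7, 0.2, 0.2, 0, 0, 0, 0], [10.7, 0.2, 0.2, 0, 0, 0, 0]]])

```text
time: 6.85
tool_pos: [0.5755, -0.1667, 0.0908]
eef_rot: [0.13, 1.571, -0.124]
wrist_force: [-0.0, 0.6, 0.1]
gripper_width: 0.0085
```

```bash
python3 go.py .575 -.166 .044 -9.3; cat > snap.py <<'E'
import sys
from h import *
from rig import vision
import cv2
n,X,Y,Z,out=sys.argv[1],*map(float,sys.argv[2:5]),sys.argv[5]
c=vision.camera(n); p=proj(c,[X,Y,Z])[0].astype(int)
x,y=max(p[0]-45,0),max(p[1]-36,0)
cv2.imwrite(f"pics/{out}.png",cv2.resize(np.ascontiguousarray(c["color"][y:y+72,x:x+90,::-1]),None,fx=8,fy=8,interpolation=cv2.INTER_CUBIC))
E
python3 snap.py scene .575 -.166 .05 b1
```

```text
t 6.85 pos [ 0.5755 -0.1667  0.0908] F [-0.05  0.6   0.13] w 0.0085 jaw yaw -9.28 q [-0.47  0.47  1.59  0.    1.09 -0.31]
shift cm [ 4.68  0.04 -0.04] turn [ 0.02 -0.26 -0.21]
```

View pics/b1.png

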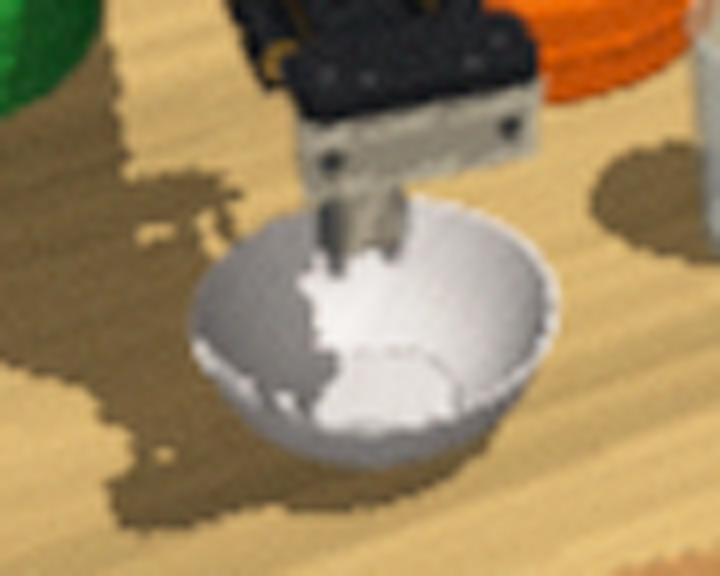

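move_arm(steps=[[[2, 0, 0, 0, 0, 0, 0], [3.5, 0, 0, 0, 0, 0, 0], [4.6, 0, 0, 0, 0, 0, 0], [5.2, 0, 0, 0, 0, 0, 0], [5.2, 0, 0, 0, 0, 0, 0], [5.2, 0, 0, 0, 0, 0, 0]]])

```text
time: 7.5
tool_pos: [0.5762, -0.1669, 0.04]
eef_rot: [0.129, 1.569, -0.125]
wrist_force: [0.4, -0.3, -0.6]
gripper_width: 0.0085
```

```bash
python3 go.py .575 -.166 .038 -9.3
```

```text
t 7.5 pos [ 0.5762 -0.1669  0.04  ] F [ 0.42 -0.31 -0.59] w 0.0085 jaw yaw -9.27 q [-0.47  0.53  1.63  0.    0.98 -0.31]
shift cm [ 0.2   0.07 -0.13] turn [ 0.03 -0.12 -0.16]
```

move_arm(steps=[[[0, 0, 0, 0, 0, 0, 0.15], [0, 0, 0, 0, 0, 0, 0.28], [0, 0, 0, 0, 0, 0, 0.28], [0, 0, 0, 0, 0, 0, 0.28], [-2, 0, 0, 0, 0, 0, 0.28], [-5, 0, 0, 0, 0, 0, 0.28], [-9, 0, 0, 0, 0, 0, 0.28], [-13, 0, 0, 0, 0, 0, 0.28]]])

```text
time: 8.3
tool_pos: [0.5759, -0.167, 0.171]
eef_rot: [0.13, 1.57, -0.124]
wrist_force: [0.8, -0.3, -0.2]
gripper_width: 0.026
```

```bash
python3 go.py .5047 .2041 .2 -9.3;python3 snap.py scene .575 -.166 .05 b2
```

```text
t 8.3 pos [ 0.5759 -0.167   0.171 ] F [ 0.77 -0.29 -0.23] w 0.026 jaw yaw -9.27 q [-0.47  0.39  1.5   0.    1.25 -0.31]
shift cm [ -2.74  35.49 -13.02] turn [ 0.03 -0.2  -0.19]
```

View pics/b2.png

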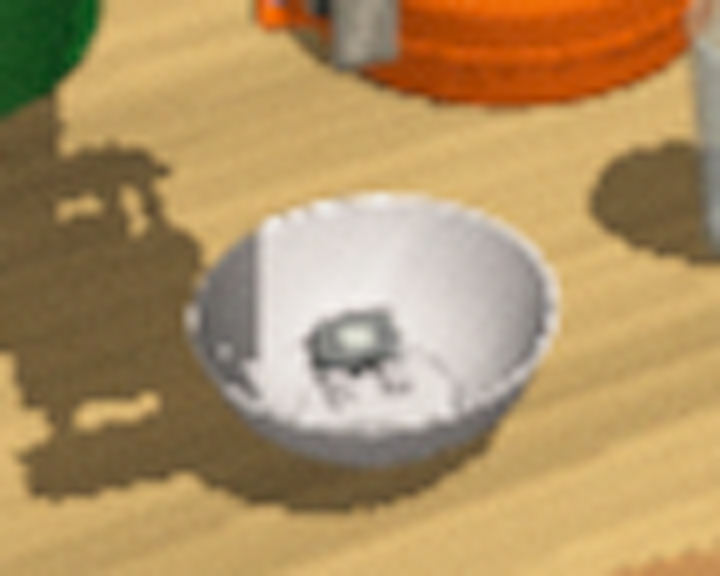

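The fuse lies in the bowl at crop (350,345), and the bowl hasn't moved. Next is the power button, with the fingers closed.

move_arm(steps=[[[-2.7, 4.5, -1.6, 0, 0, 0, 0], [-2.7, 9, -3.3, 0, 0, 0, 0], [-2.7, 13.5, -5, 0, 0, 0, 0], [-2.7, 18, -6.6, 0, 0, 0, 0], [-2.7, 22.5, -8.3, 0, 0, 0, 0], [-2.7, 27, -10, 0, 0, 0, 0], [-2.7, 31.5, -11.6, 0, 0, 0, 0], [-2.7, 35.5, -13, 0, 0, 0, 0]]], force=10)

```text
time: 9.15
tool_pos: [0.5072, 0.2049, 0.2048]
eef_rot: [0.126, 1.559, -0.127]
wrist_force: [0.1, -0.1, -0.3]
gripper_width: 0.0001
```

```bash
python3 go.py .5047 .2041 .105 -9.3
```

```text
t 9.15 pos [0.5072 0.2049 0.2048] F [ 0.1  -0.08 -0.28] w 0.0001 jaw yaw -9.23 q [ 0.18  0.27  1.59 -0.    1.27  0.34]
shift cm [ 9.98 -0.12 -0.32] turn [ 0.07  0.49 -0.  ]
```

move_arm(steps=[[[4, -0.1, -0.3, 0, 0.5, 0, 0], [7, -0.1, -0.3, 0, 0.5, 0, 0], [9, -0.1, -0.3, 0, 0.5, 0, 0], [10, -0.1, -0.3, 0, 0.5, 0, 0], [10, -0.1, -0.3, 0, 0.5, 0, 0], [10, -0.1, -0.3, 0, 0.5, 0, 0]]])

```text
time: 9.75
tool_pos: [0.5056, 0.2042, 0.1056]
eef_rot: [0.127, 1.566, -0.126]
wrist_force: [0.0, 0.5, -0.0]
gripper_width: 0.0006
```

```bash
python3 go.py .5047 .2041 .089 -9.3; python3 snap.py scene .505 .204 .09 p1;python3 snap.py top .505 .204 .09 p1t
```

```text
t 9.75 pos [0.5056 0.2042 0.1056] F [ 0.02  0.49 -0.03] w 0.0006 jaw yaw -9.25 q [0.18 0.37 1.72 0.   1.06 0.34]
shift cm [ 1.66 -0.02 -0.09] turn [ 0.05  0.06 -0.02]
```

View pics/p1.png

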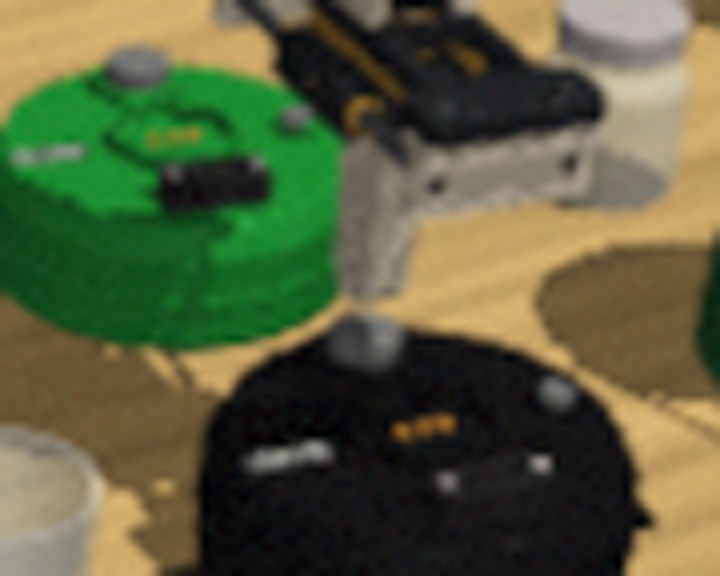

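move_arm(steps=[[[0.8, 0, -0.1, 0, 0, 0, 0], [1.3, 0, -0.1, 0, 0, 0, 0], [1.6, 0, -0.1, 0, 0, 0, 0], [1.8, 0, -0.1, 0, 0, 0, 0], [1.8, 0, -0.1, 0, 0, 0, 0]]])

```text
time: 10.35
tool_pos: [0.5048, 0.2043, 0.0879]
eef_rot: [0.127, 1.565, -0.126]
wrist_force: [-0.5, -0.5, 1.4]
gripper_width: 0.0007
```

```bash
python3 go.py .5047 .2041 .083 -9.3
```

```text
t 10.35 pos [0.5048 0.2043 0.0879] F [-0.47 -0.52  1.42] w 0.0007 jaw yaw -9.25 q [ 0.18  0.39  1.74 -0.    1.01  0.34]
shift cm [ 0.49 -0.03 -0.01] turn [ 0.05  0.09 -0.03]
```

Contact is at 1.4 N, at the height expected. I'll press on slowly.

move_arm(steps=[[[0.1, 0, 0, 0, 0, 0, 0], [0.2, 0, 0, 0, 0, 0, 0], [0.3, 0, 0, 0, 0, 0, 0], [0.35, 0, 0, 0, 0, 0, 0], [0.4, 0, 0, 0, 0, 0, 0], [0.4, 0, 0, 0, 0, 0, 0]]])

```text
time: 10.95
tool_pos: [0.5048, 0.2044, 0.084]
eef_rot: [0.127, 1.565, -0.126]
wrist_force: [-1.7, -0.6, 4.8]
gripper_width: 0.0003
```

```bash
python3 go.py .5047 .2041 .083 -9.3
```

```text
t 10.95 pos [0.5048 0.2044 0.084 ] F [-1.72 -0.64  4.83] w 0.0003 jaw yaw -9.24 q [ 0.18  0.39  1.74 -0.    1.01  0.34]
shift cm [ 0.1  -0.03 -0.01] turn [ 0.06  0.1  -0.03]
```

move_arm(steps=[[[0.05, 0, 0, 0, 0, 0, 0], [0.1, 0, 0, 0, 0, 0, 0], [0.13, 0, 0, 0, 0, 0, 0], [0.13, 0, 0, 0, 0, 0, 0]]])

```text
time: 11.35
tool_pos: [0.5049, 0.2044, 0.0832]
eef_rot: [0.127, 1.565, -0.126]
wrist_force: [-3.6, -0.4, 7.7]
gripper_width: 0.0004
```

```bash
python3 go.py .5047 .2041 .083 -9.3
```

```text
t 11.35 pos [0.5049 0.2044 0.0832] F [-3.59 -0.44  7.66] w 0.0004 jaw yaw -9.24 q [ 0.18  0.39  1.74 -0.    1.    0.34]
shift cm [ 0.02 -0.03 -0.01] turn [ 0.06  0.11 -0.04]
```

move_arm(steps=[[[0.1, 0, 0, 0, 0, 0, 0], [0.1, 0, 0, 0, 0, 0, 0], [0.1, 0, 0, 0, 0, 0, 0]]])

```text
time: 11.65
tool_pos: [0.5049, 0.2044, 0.0832]
eef_rot: [0.127, 1.565, -0.126]
wrist_force: [-4.4, -0.5, 11.7]
gripper_width: 0.0004
```

```bash
python3 go.py .5047 .2041 .083 -9.3
```

```text
t 11.65 pos [0.5049 0.2044 0.0832] F [-4.4  -0.52 11.67] w 0.0004 jaw yaw -9.23 q [ 0.18  0.39  1.74 -0.    1.    0.34]
shift cm [ 0.02 -0.03 -0.01] turn [ 0.07  0.14 -0.04]
```

The force rose by 4 N with no further travel, so the button is at its stop (tips at 69.2 mm). I'll hold it there and watch the force.

move_arm(steps=[[[0.08, 0, 0, 0, 0, 0, 0], [0.08, 0, 0, 0, 0, 0, 0], [0.08, 0, 0, 0, 0, 0, 0]]])

```text
time: 11.95
tool_pos: [0.5048, 0.2044, 0.0832]
eef_rot: [0.127, 1.564, -0.126]
wrist_force: [-3.0, -0.6, 10.6]
gripper_width: 0.0008
```

move_arm(steps=[[[0.08, 0, 0, 0, 0, 0, 0], [0.08, 0, 0, 0, 0, 0, 0], [0.08, 0, 0, 0, 0, 0, 0], [0.08, 0, 0, 0, 0, 0, 0], [0.08, 0, 0, 0, 0, 0, 0], [0.08, 0, 0, 0, 0, 0, 0], [0.08, 0, 0, 0, 0, 0, 0], [0.08, 0, 0, 0, 0, 0, 0]]])

```text
time: 12.75
tool_pos: [0.5048, 0.2044, 0.0832]
eef_rot: [0.127, 1.564, -0.126]
wrist_force: [-3.7, -0.9, 10.7]
gripper_width: 0.0004
```

move_arm(steps=[[[0.08, 0, 0, 0, 0, 0, 0], [0.08, 0, 0, 0, 0, 0, 0], [0.08, 0, 0, 0, 0, 0, 0], [0.08, 0, 0, 0, 0, 0, 0], [0.08, 0, 0, 0, 0, 0, 0], [0.08, 0, 0, 0, 0, 0, 0], [0.08, 0, 0, 0, 0, 0, 0], [0.08, 0, 0, 0, 0, 0, 0]]])

```text
time: 13.55
tool_pos: [0.5048, 0.2043, 0.0832]
eef_rot: [0.127, 1.564, -0.126]
wrist_force: [-4.6, -0.9, 10.9]
gripper_width: 0.0001
```

move_arm(steps=[[[0.08, 0, 0, 0, 0, 0, 0], [0.08, 0, 0, 0, 0, 0, 0], [0.08, 0, 0, 0, 0, 0, 0], [0.08, 0, 0, 0, 0, 0, 0], [0.08, 0, 0, 0, 0, 0, 0], [0.08, 0, 0, 0, 0, 0, 0], [0.08, 0, 0, 0, 0, 0, 0], [0.08, 0, 0, 0, 0, 0, 0]]])

```text
time: 14.35
tool_pos: [0.5049, 0.2044, 0.0832]
eef_rot: [0.127, 1.563, -0.126]
wrist_force: [-4.2, 0.3, 10.7]
gripper_width: 0.0004
```

```bash
python3 snap.py scene .505 .204 .08 f1; python3 - <<'E'
from rig import vision,monitor
import cv2
c=vision.camera("scene");cv2.imwrite("pics/f2.png",cv2.resize(c["color"][:,:,::-1],(768,576),interpolation=cv2.INTER_CUBIC))
s=monitor.read_state();print(s["time"],s["tool_pos"],s["wrist_force"])
E
```

```text
14.45 [0.50485829 0.2043574  0.08317207] [-4.44001657 -1.35353936 10.65979544]
```

View pics/f1.png

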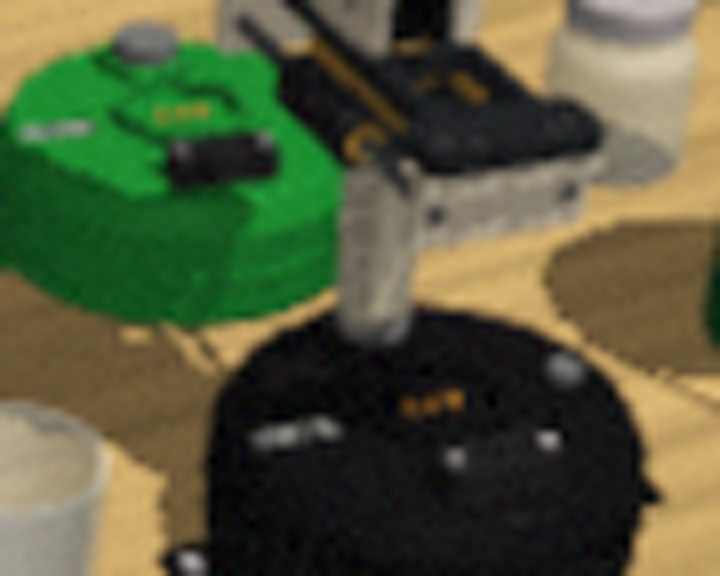

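View pics/f2.png

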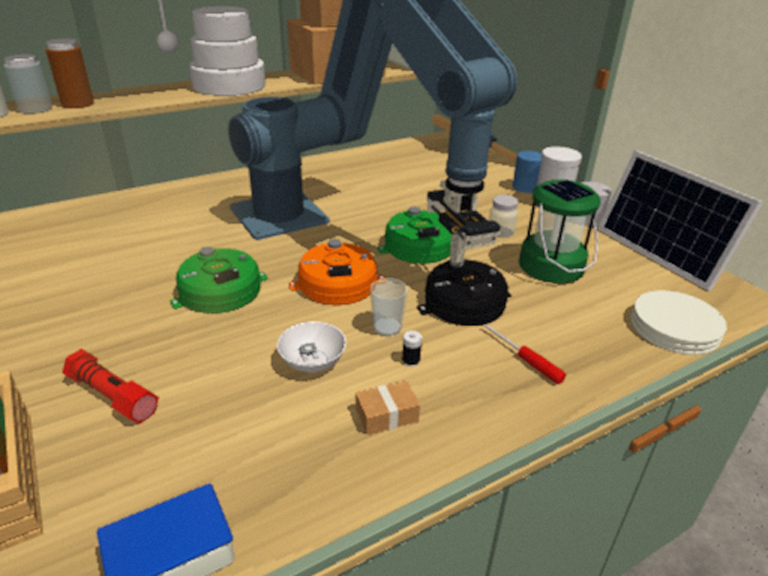

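The closed fingertips hold the cap down at crop (375,335). The fuse is in the bowl at (309,350), and nothing else has moved. The button has been down for about 3 s at a steady 11 N, so I'll hand it in.

```bash
python3 -c "
from rig import r,monitor
print(r.job_done());s=monitor.read_state();print(s['time'],s['tool_pos'],s['wrist_force'])"
```

```text
the job is handed in; nothing more can be done
None
the job is handed in; nothing more can be done
```

I pulled the fuse straight up out of the black base and left it in the aluminium bowl. Then I pressed the large power button with the closed fingertips and handed the job in at about 14.5 s, still holding it down.

- **Button:** The fingertips stood at 69.2 mm, against 69 mm for fully down. Extra push raised the force but gave no more travel. The button was at its stop for about 3 s before the hand-in. The vertical push then held steady at about 10.7 N; the highest reading was 11.7 N vertical, about 12.5 N in all.
- **Side force:** About 4.5 N of sideways force showed at the wrist during the push. The total stayed well under 20 N.
- **Scene:** The last pictures show the fuse in the bowl and the holder empty. The mode button was not touched, and the bowl and everything else stand where they were.

No check failed. The arm could not be read after the hand-in, so the final second is not confirmed.

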